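# Shut the desiccant drawer, crack the stuck lid of the dry box and hold it ajar

### The arm

A 7-joint arm with a two-finger parallel gripper is mounted at the origin on the work surface. World frame = base frame: x ahead of the robot, y to its left, z up, the work surface at z = 0. Lengths are in m, angles in rad, forces in N, time in s.
With the tool pointing down it reaches from about 0.35 to 0.9 m from the base axis. Payload 8.1 kg.
Tool frame: the origin (TCP) lies midway between the tips of the shut fingers; the grasp point (between the pads) lies 19 mm behind it; z points along the fingers, y is the direction in which the jaws open and shut (so a half turn about z gives the same grasp; the last joint's range is limited). The gripper opens to 92 mm and grips with 3 to 60 N. Pads are 19 mm wide; open, the fingers measure 130 mm over their backs; the gripper's body (75 mm by 190 mm) begins 47 mm behind the grasp point.
Start: joints at [-1.281, 0.434, 0.025, 1.573, -0.012, 1.134, -0.075], TCP at [0.239, 0.577, 0.227] pointing down, gripper open.
Joint ranges: [-2.62, 2.62], [-0.44, 2.09], [-1.27, 1.32], [0.08, 2.57], [-1.32, 4.46], [0.12, 2], [-2.74, 2.74]. Speed limits (rad/s): [2.22, 2.22, 3.01, 3.01, 3.14, 3.14, 3.14].

### API

Orientations are given as a rotation vector (axis times angle).
In Python, from cell import monitor, get_image, get_calibration, workorder, look_for, masks_of gives the robot as it stands.
- The arm moves only by the shell command python3 -m crank 'ROWS' [FORCE]. ROWS is JSON, a list of rows, each a list of 3 entries, a list of its own where there are three numbers: the shift along the tool's x, y, z in cm, then the turn about the tool's z in degrees, then the closure in counts, from 0 (fully open) to 255 (shut). A call has 1 to 5 rows; each row shifts and turns the commanded pose from where the row before left it, along the tool's axes as they then stand; what a row does not reach is not made up. A row lasts 1/10 s, in which the tool goes at most 50 mm and 8.59 degrees, less where a joint would pass 70% of its speed; a pose out of reach is approached as far as the arm can. A call with a gripper value outside its range is refused whole. The fingers move at their own pace and stop on an object; FORCE is the grip in N (left out, the last holds). Time passes only in rows, so rows that do not move let the fingers close. It gives the time, the measured TCP pose, the force and the opening at its end, in the units of the state.
- monitor.observe(): the state, without advancing time (a new reading comes with each control period).
- get_image(name): name is "scene" or "side" or "wrist"; returns (picture, depth): 420x560x3 uint8, red, green, blue; 420x560 float32, m along the optical axis (not along the pixel's ray), 0 where there is no reading.
- get_calibration(name): a dict with "fx", "fy", "cx", "cy" (pixels), "D" ([k1, k2, p1, p2, k3] as OpenCV has them; the pictures are not rectified), "R" (3x3) and "t" (3): a world point X has camera coordinates R X + t. Camera axes: x right, y down, z forward; pixel columns grow to the right and rows downward; lengths in m; the calibration is good to about 2 mm. A picture is of the moment at which its call begins: read the wrist's pose just before it. get_calibration takes no time and is no camera call; for the wrist camera it gives the pose at the moment of the call.
- workorder.sign_off(): hands the job in, once; it reports no verdict.
Trained networks look in the newest picture that a camera, given by its name, has taken for a name from the list of things; names that differ only in an ending like _2 or _b are one class to them, and where a whole thing is asked for, a point or a joint stands for the part that bears it (a point fixed in the world has none). Each returns a list of dicts, best first, with "score" (0 to 1); they miss things now and then, are a little off and sometimes report something else, mostly with a low value. They report only what shows in the picture. A call takes as long as a camera call.
- look_for(label, camera): "location" ([x, y, z] in m, in world coordinates, good to about 4 mm: the middle of the surface that is visible of it).
- masks_of(label, camera): "region" (420x560 bool, what is visible of it).
The state is a dict: "clock": time; "joints": joint angles; "dq": joint speeds; "joint_efforts": joint torques, N m; "position": TCP position; "ee_rot": TCP orientation; "force": force on the tool from outside, world axes, zero at the start; "ft_torque": the same for the moment, N m; "width": opening from 0.0 (shut) to 1.0 (fully open).
Only numpy, scipy, OpenCV 4.12 (cv2) and the standard library are available. Lean on these libraries where they do the work, as an engineer would, in place of code of your own. Each camera call takes 0.05 s, during which the arm holds its last target.

### The job

The desiccant drawer of the orange dry box has been refilled and left out: push it fully shut first. Then take the green lid by its handle, break it free of its sticky gasket without letting it fly open, and keep holding it about 4 cm open at its front edge so that I can slip a humidity card in; finish while still holding the lid by its handle, and leave everything else on the bench where it is.

Things in the scene. Friction and masses are not known exactly. Their poses are not given: they have to be found in the camera images.
- dry_box: orange dry box with green lid, fixed to the bench: 190 mm deep (its x), 260 mm wide (its y), 110 mm high without the lid. Origin at the centre of its underside; its -x axis points out of the front, where the drawer comes out; +x points to the hinge side; z up
- drawer (a joint): grey desiccant drawer low in the front of the dry box: opening in m, 0 = fully shut (front panel against the box), up to 0.075 = out. It slides along the box's -x axis when opening, with about 2 N of friction, and stays where it is left
- drawer_pull (a point): centre of the outer (front) face of the drawer's steel pull, an upright plate 90 mm wide (along the box's y), 40 mm high (24 to 64 mm above the bench) and 10 mm thick, standing 44 mm clear of the drawer's front panel. Moves with the drawer
- lid_hinge (a joint): angle of the green lid in rad: 0 = shut, grows as its front edge rises; the hinge stops at 1.7. The rubber gasket sticks: it takes about 10 to 16 N pulled straight up at the handle to break it free, reached within the first few mm of lift at the handle; after about 8 mm the hold is gone and only the lid's weight (about 2 N at the handle) is left. Let go, the lid falls shut
- hinge_mid (a point): middle of the lid's hinge line, at the rear top rim of the box (local 95, 0, 110 mm); fixed to the box. The hinge line runs along the box's y axis
- lid_front (a point): middle of the lower front edge of the lid, 195 mm from the hinge line, 3 mm above the box rim when shut. Its rise above where it starts is the gap (0.1 rad is about 20 mm)
- lid: the green lid with its handle: plate 201 x 270 mm and 10 mm thick, resting on the black gasket. Origin on the hinge line at its middle; x, y, z along the box's when shut, turning with the lid
- lid_handle (a point): the lid's handle: round steel bar, 16 mm across and 84 mm long along the box's y, on two posts 72 mm apart (12 mm thick), 60 mm free between them. Origin at the middle of the bar's axis, 165 mm in front of the hinge line and 47 mm above it when shut (157 mm above the bench); the lid's top lies 34 mm below the bar's axis. Its axes turn with the lid: x, y, z as the box's when shut
- bolt_jar: bystander: clear glass jar with red cap, 60 mm across, 85 mm high, standing behind the dry box (hinge side); origin at the centre of its underside
- spare_cassette: bystander: spare desiccant cassette, white block with blue stripes, 100 x 60 x 24 mm, lying beside the dry box; origin at the centre of its underside
- spring_post: bystander: black post with a steel coil spring round it on an 80 mm square steel plate, 135 mm high; origin at the centre of its underside
- spray_can: bystander: spray can with blue label, 56 mm across, 170 mm high; origin at the centre of its underside
- tape_roll: bystander: yellow roll of tape lying flat, 100 mm across, 25 mm high; origin at the centre of its underside
- wrench: bystander: steel wrench 180 mm long lying on the mat; origin on its underside
- bolt_bin: bystander: small grey open bin, 100 x 90 x 55 mm; origin at the centre of its underside

How it is judged:
By the outcome, as a careful person would: the job done as asked, in the order asked, and still so for the second after the job is handed in, while the arm keeps its last pose, push and grip.
It also fails if it takes over 48 s, if anything falls off the work surface, if the arm or the gripper's body presses on something with over 40 N, if the wrist force passes 120 N, or if a joint passes its speed limit or range.

## Working session

There is one attempt and no reset: what is moved stays moved. The work goes in short steps, Python scripts to look and compute and a shell command to move; the robot and the scene stay as the last step left them, time stands still between calls to the robot, and variables do not carry over. Pictures are saved under pics/ and viewed, and the job is handed in when it is done.

```bash
ls; mkdir -p pics
python3 - <<'E'
from cell import monitor,get_image,get_calibration,look_for
import cv2,numpy as np
s=monitor.observe();print(s)
for c in ["scene","side"]:
    p,d=get_image(c);cv2.imwrite(f"pics/{c}0.png",p[:,:,::-1])
    for n in ["dry_box","drawer_pull","lid_handle","lid_front"]+(["bolt_jar","spare_cassette","spring_post","spray_can","tape_roll","wrench","bolt_bin"] if c=="scene" else []):
        print(c,n,[(np.round(r["location"],3).tolist(),round(r["score"],2)) for r in look_for(n,c)[:2]])
E
```

```text
pics
{'clock': 0.0, 'joints': array([-1.28060408,  0.43520296,  0.02494555,  1.57408518, -0.01160938,
        1.13400425, -0.07511178]), 'dq': array([ 0.00068896,  0.00117526, -0.00130009, -0.00095974,  0.00110186,
        0.00139221,  0.00156525]), 'joint_efforts': array([-1.85976642e-03, -6.67849159e+01,  9.84582715e-01, -3.14463794e+01,
       -6.03700010e-02,  4.30243893e-02,  1.87534156e-04]), 'position': array([0.23907118, 0.57691778, 0.2259617 ]), 'ee_rot': array([-6.13095086e-01, -3.08099941e+00,  2.42511538e-03]), 'force': array([0.13169187, 0.01619363, 0.12072409]), 'ft_torque': array([ 0.03156244, -0.03467934,  0.04111797]), 'width': 0.9973296737724562}
scene dry_box [([0.58, 0.042, 0.125], 0.87)]
scene drawer_pull [([0.544, -0.057, 0.038], 0.72)]
scene lid_handle [([0.57, 0.061, 0.127], 0.55)]
scene lid_front [([0.568, 0.068, 0.128], 0.82), ([0.452, 0.418, 0.006], 0.18)]
scene bolt_jar [([0.608, 0.214, 0.082], 0.66), ([0.355, -0.447, 0.023], 0.39)]
scene spare_cassette [([0.318, 0.086, 0.022], 0.46)]
scene spring_post [([0.452, 0.416, 0.001], 0.79), ([0.646, 0.442, 0.009], 0.33)]
scene spray_can [([0.516, -0.461, 0.123], 0.65), ([0.568, 0.063, 0.122], 0.15)]
scene tape_roll [([0.354, -0.449, 0.022], 0.62)]
scene wrench [([0.643, 0.441, 0.006], 0.6)]
scene bolt_bin [([0.619, -0.466, 0.015], 0.94)]
side dry_box [([0.522, 0.009, 0.126], 0.62), ([0.472, -0.477, 0.128], 0.16)]
side drawer_pull [([0.527, -0.068, 0.043], 0.72)]
side lid_handle [([0.532, 0.059, 0.123], 0.92), ([0.591, 0.217, 0.085], 0.25)]
side lid_front [([0.533, 0.061, 0.122], 0.79)]
```

View pics/scene0.png

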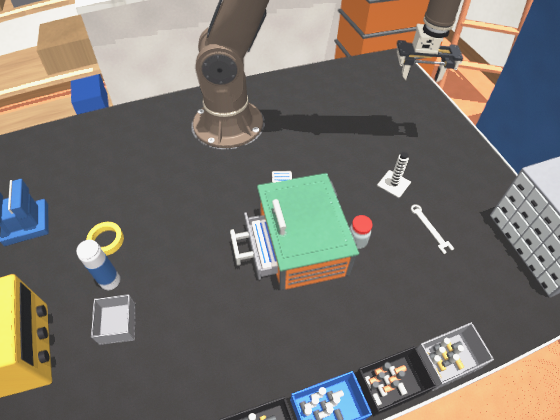

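View pics/side0.png

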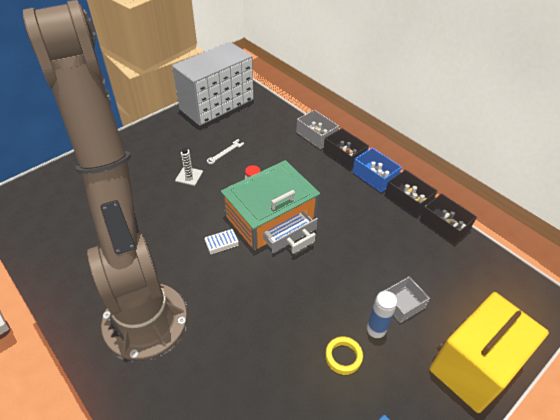

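The box sits near (0.58, 0.06), with its front and drawer facing roughly world -y. The handle shows at (280,216) in the scene view and the pull at (238,247). Next I fit the box pose from depth.

```bash
cat > h.py <<'E'
from cell import monitor,get_image,get_calibration,look_for,masks_of
import cv2,numpy as np
def cloud(d,c,cal=None):
    cal=cal or get_calibration(c)
    K=np.array([[cal['fx'],0,cal['cx']],[0,cal['fy'],cal['cy']],[0,0,1.]])
    v,u=np.mgrid[0:420,0:560]
    n=cv2.undistortPoints(np.stack([u,v],-1).reshape(-1,1,2).astype(np.float64),K,np.array(cal['D'],float)).reshape(420,560,2)
    P=np.dstack([n*d[...,None],d])
    W=(P-np.array(cal['t']))@np.array(cal['R'])
    W[d<=0]=np.nan
    return W
E
python3 - <<'E'
from h import *
for c in ["scene","side"]:
    p,d=get_image(c);W=cloud(d,c)
    g=(p[...,1].astype(int)>p[...,0]+25)&(p[...,1].astype(int)>p[...,2]+15)
    roi=(np.abs(W[...,0]-.56)<.25)&(np.abs(W[...,1]-.06)<.25)
    m=g&roi&(np.abs(W[...,2]-.123)<.008)
    Q=W[m]; print(c,"n",len(Q),"z med",np.median(Q[:,2]),Q[:,2].std())
    r=cv2.minAreaRect((Q[:,:2]*1000).astype(np.float32)); print("lid rect",r, cv2.boxPoints(r).round(0).tolist())
    # handle: points above lid
    h=roi&(W[...,2]>.14)&(W[...,2]<.18); h2=W[h]; print("handle n",len(h2),h2.mean(0).round(4),h2.min(0).round(3),h2.max(0).round(3))
    u,s,vt=np.linalg.svd(h2[:,:2]-h2[:,:2].mean(0),full_matrices=False);print("dir",vt[0])
    for l in ["drawer_pull"]:
        M=masks_of(l,c)
        for k in M[:1]:
            q=W[k["region"]];q=q[np.isfinite(q[:,0])];print(l,k["score"],len(q),q.min(0).round(3),q.max(0).round(3),np.median(q,0).round(3))
            r=k["region"];ys,xs=np.where(r);print(xs.min(),xs.max(),ys.min(),ys.max())
            q=q[(q[:,2]>.055)&(q[:,2]<.075)]; print("top edge",len(q)); print(cv2.minAreaRect((q[:,:2]*1000).astype(np.float32)))
    cv2.imwrite(f"pics/z_{c}.png",cv2.resize(p[150:300,180:380,::-1],(800,600),interpolation=cv2.INTER_CUBIC))
E
```

```text
scene n 6307 z med 0.1259668801745885 0.0022338724251630467
lid rect ((547.7842407226562, 69.91011047363281), (202.45245361328125, 271.7669372558594), 84.06873321533203) [[402.0, -17.0], [672.0, -45.0], [693.0, 157.0], [423.0, 185.0]]
handle n 208 [ 0.5468 -0.0018  0.1625] [ 0.499 -0.012  0.14 ] [0.584 0.012 0.169]
dir [ 0.9947308  -0.10252144]
drawer_pull 0.78 1584 [ 0.411 -0.128 -0.002] [ 0.625 -0.012  0.123] [ 0.545 -0.056  0.042]
233 277 214 277
top edge 257
((535.5009155273438, -74.60037994384766), (100.11152648925781, 179.2395782470703), 83.71511840820312)
side n 3303 z med 0.12279095116361721 0.0029121475161556654
lid rect ((544.79052734375, 66.32872009277344), (209.75131225585938, 271.92724609375), 84.224853515625) [[399.0, -24.0], [670.0, -52.0], [691.0, 157.0], [420.0, 184.0]]
handle n 140 [ 0.5343 -0.0066  0.1583] [ 0.494 -0.017  0.14 ] [0.578 0.007 0.168]
dir [-0.99372669  0.11183587]
drawer_pull 0.9 1404 [ 0.435 -0.133 -0.009] [0.65  0.001 0.071] [ 0.526 -0.071  0.04 ]
263 317 211 252
top edge 241
((522.4801635742188, -87.42456817626953), (102.20606231689453, 167.94862365722656), 60.60421371459961)
```

```bash
cat >> h.py <<'E'
from scipy.spatial.transform import Rotation as Ro
C=np.array([.546,.068]); ex=np.array([.1033,.9947]); ey=np.array([-.9947,.1033])
def w(lx,ly,z): return np.array([*(C+lx*ex+ly*ey),z])
def need(T):
    s=monitor.observe();R=Ro.from_rotvec(s['ee_rot']).as_matrix();p=s['position']
    print('t',round(s['clock'],2),'tcp',p.round(4),'local',np.round([(p[:2]-C)@ex,(p[:2]-C)@ey],4),'F',s['force'].round(1),'w',round(s['width'],3),'j',s['joints'].round(2))
    print('yaw of tool y deg',np.degrees(np.arctan2(R[1,1],R[0,1])).round(2),'need cm tool',(R.T@(np.array(T)-p)*100).round(2))
E
python3 -m crank '[[[-3.4,-3.6,0],0,255],[[-3.4,-3.6,0],0,255],[[-3.4,-3.6,0],0,255],[[-3.4,-3.6,0],0,255],[[-3.4,-3.6,0],0,255]]'
python3 -c "
from h import *
need(w(-.25,0,.226))"
```

```text
clock: 1.55
position: [0.3279, 0.3442, 0.2269]
ee_rot: [0.613, 3.081, 0.001]
force: [1.1, -0.5, -0.5]
width: 0.613
t 1.55 tcp [0.3279 0.3442 0.2269] local [0.2522 0.2455] F [ 1.1 -0.5 -0.5] w 0.613 j [-1.    0.19  0.09  1.93 -0.02  1.02  0.28]
yaw of tool y deg 67.49 need cm tool [-37.86 -41.12   0.07]
```

```bash
python3 -m crank '[[[-3.4,-3.6,0],0,255],[[-3.4,-3.6,0],0,255],[[-3.4,-3.6,0],0,255],[[-3.4,-3.6,0],0,255],[[-3.4,-3.6,0],0,255]]'
python3 -m crank '[[[-3.4,-3.6,0],0,255],[[-3.4,-3.6,0],0,255],[[-3.4,-3.6,0],0,255],[[-3.4,-3.6,0],0,255],[[-3.4,-3.6,0],0,255]]'
python3 -m crank '[[[0,0,0],8.5,255],[[0,0,0],8.5,255],[[0,0,0],8.5,255],[[0,0,0],8.5,255],[[0,0,0],8.5,255]]'
python3 -m crank '[[[0,0,0],8.5,255],[[0,0,0],8.5,255],[[0,0,0],8.5,255],[[0,0,0],5.4,255]]'
python3 -c "
from h import *
need(w(-.25,0,.03))"
```

```text
clock: 2.05
position: [0.416, 0.1128, 0.2271]
ee_rot: [0.613, 3.08, 0.001]
force: [1.4, 0.2, 0.6]
width: 0.178
clock: 2.55
position: [0.5042, -0.1186, 0.2271]
ee_rot: [0.612, 3.08, 0.001]
force: [1.1, 1.0, -0.2]
width: 0.008
clock: 3.05
position: [0.5037, -0.1167, 0.2268]
ee_rot: [1.696, 2.644, 0.0]
force: [-0.2, 0.2, -0.1]
width: 0.007
clock: 3.45
position: [0.5037, -0.1166, 0.2268]
ee_rot: [2.339, 2.097, 0.0]
force: [-0.6, 0.3, -0.3]
width: 0.001
t 3.45 tcp [ 0.5037 -0.1166  0.2268] local [-0.188  0.023] F [-0.6  0.3 -0.3] w 0.001 j [-0.45  0.3   0.74  1.88 -0.23  1.05  0.27]
yaw of tool y deg -6.23 need cm tool [-6.2   2.32 19.68]
```

```bash
python3 -m crank '[[[-4.0,1.2,0],0,255],[[-2.2,1.1,0],0,255],[[0,0,4.5],0,255],[[0,0,4.5],0,255],[[0,0,2],0,255]]'
python3 - <<'E'
from h import *
need(w(-.25,0,.03))
for c in ["wrist","scene"]:
    p,d=get_image(c);W=cloud(d,c)
    cv2.imwrite(f"pics/{c}1.png",p[:,:,::-1])
    L=W[...,:2]-C; lx=L@ex; ly=L@ey
    m=(lx>-.215)&(lx<-.13)&(np.abs(ly)<.08)&(W[...,2]>.05)&(W[...,2]<.08)
    print(c,m.sum(), np.percentile(lx[m],[1,5,50,95]).round(4) if m.sum() else 0, np.percentile(ly[m],[1,50,99]).round(4) if m.sum() else 0)
E
```

```text
clock: 3.95
position: [0.5184, -0.1801, 0.1134]
ee_rot: [-2.331, -2.102, 0.004]
force: [-1.1, 0.6, 0.2]
width: 0.004
t 3.95 tcp [ 0.5184 -0.1801  0.1134] local [-0.2496  0.0018] F [-1.1  0.6  0.2] w 0.004 j [-0.23  0.5   0.66  1.93 -0.4   0.85  0.53]
yaw of tool y deg -5.92 need cm tool [-0.05  0.22  8.34]
wrist 7373 [-0.1935 -0.1923 -0.1457 -0.1407] [-0.0774 -0.0004  0.0773]
scene 323 [-0.193  -0.1919 -0.1622 -0.1398] [-0.0734 -0.0072  0.0742]
```

```bash
python3 -c "
import cv2,numpy as np
a=cv2.imread('pics/wrist1.png');b=cv2.imread('pics/scene1.png');cv2.imwrite('pics/m1.png',cv2.resize(np.hstack([a,b]),(800,300)))"
```

```text
(no output)
```

View pics/m1.png

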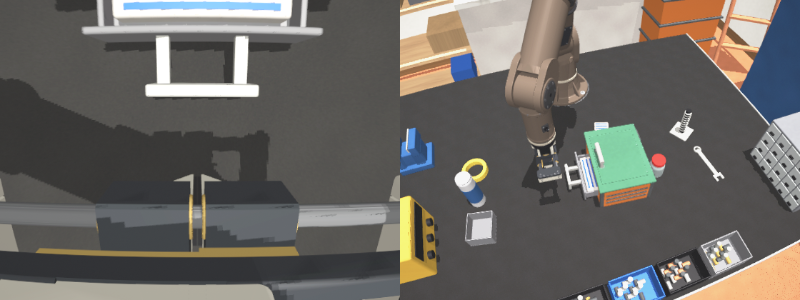

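Wrist view: the pull is at about (202,90) of the half-size picture, square and centred ahead of the closed fingers at (197,215). Its face measures local x = -0.193. Next I lower and push.

```bash
python3 -m crank '[[[0,0.2,4.2],0,255],[[0,0,4],0,255],[[0,0,0],0,255]]'
python3 -m crank '[[[1.5,0,0],0,255],[[1.5,0,0],0,255],[[1,0,0],0,255],[[0.5,0,0],0,255],[[0,0,0],0,255]]'
python3 -c "
from h import *
need(w(-.15,0,.03))"
```

```text
clock: 4.35
position: [0.5204, -0.1799, 0.0324]
ee_rot: [-2.329, -2.102, 0.004]
force: [-0.1, 1.0, 0.2]
width: 0.005
clock: 4.85
position: [0.5276, -0.1348, 0.0356]
ee_rot: [2.33, 2.106, 0.002]
force: [0.1, 0.5, -0.1]
width: 0.005
t 4.85 tcp [ 0.5276 -0.1348  0.0356] local [-0.2036 -0.0026] F [ 0.1  0.5 -0.1] w 0.005 j [-0.25  0.6   0.57  2.   -0.51  0.68  0.54]
yaw of tool y deg -5.79 need cm tool [ 5.36 -0.25  0.56]
```

```bash
python3 -m crank '[[[0.5,0,0.2],0,255],[[0.5,0,0],0,255],[[0.5,0,0],0,255],[[0.5,0,0],0,255]]'
python3 -m crank '[[[0.4,0,0],0,255],[[0.4,0,0],0,255],[[0.4,0,0],0,255]]'
python3 -c "
from h import *
need(w(-.15,0,.03))"
```

```text
clock: 5.25
position: [0.529, -0.1164, 0.0328]
ee_rot: [2.333, 2.103, -0.0]
force: [1.3, -2.5, 1.5]
width: 0.007
clock: 5.55
position: [0.5303, -0.1041, 0.0327]
ee_rot: [2.333, 2.104, 0.0]
force: [1.7, -3.9, 0.6]
width: 0.003
t 5.55 tcp [ 0.5303 -0.1041  0.0327] local [-0.1728 -0.0022] F [ 1.7 -3.9  0.6] w 0.003 j [-0.31  0.6   0.58  2.01 -0.52  0.68  0.49]
yaw of tool y deg -5.91 need cm tool [ 2.28 -0.21  0.27]
```

```bash
python3 -m crank '[[[0.3,0,0],0,255],[[0.2,0,0],0,255],[[0,0,0],0,255]]'
python3 -m crank '[[[0.3,0,0],0,255],[[0.2,0,0],0,255],[[0,0,0],0,255]]'
python3 -c "
from h import *
need(w(-.15,0,.03))"
```

```text
clock: 5.85
position: [0.5303, -0.0987, 0.0326]
ee_rot: [-2.332, -2.104, 0.0]
force: [-0.6, -0.2, -0.3]
width: 0.004
clock: 6.15
position: [0.5307, -0.0939, 0.0326]
ee_rot: [-2.332, -2.104, 0.0]
force: [0.1, 0.2, 0.1]
width: 0.003
t 6.15 tcp [ 0.5307 -0.0939  0.0326] local [-0.1626 -0.0015] F [0.1 0.2 0.1] w 0.003 j [-0.33  0.6   0.58  2.01 -0.52  0.68  0.48]
yaw of tool y deg -5.89 need cm tool [ 1.26 -0.15  0.26]
```

```bash
python3 -m crank '[[[0.2,0,0],0,255],[[0.2,0,0],0,255]]'
python3 -m crank '[[[0.2,0,0],0,255],[[0.2,0,0],0,255]]'
python3 -c "
from h import *
need(w(-.15,0,.03))"
```

```text
clock: 6.35
position: [0.5311, -0.0905, 0.0326]
ee_rot: [-2.333, -2.103, 0.001]
force: [-2.9, -10.4, 1.4]
width: 0.006
clock: 6.55
position: [0.5311, -0.0906, 0.0327]
ee_rot: [2.334, 2.098, -0.005]
force: [-2.8, -19.4, -4.0]
width: 0.007
t 6.55 tcp [ 0.5311 -0.0906  0.0327] local [-0.1592 -0.0016] F [ -2.8 -19.4  -4. ] w 0.007 j [-0.34  0.6   0.58  2.01 -0.51  0.67  0.46]
yaw of tool y deg -6.09 need cm tool [ 0.92 -0.16  0.27]
```

Force rose to 19 N with no motion. The pull face is then at about local -0.149, which is box front -0.095 minus 0.054, so the drawer should be shut. I back off and look.

```bash
python3 -m crank '[[[-1.5,0,0],0,255],[[-3.5,0,0],0,255],[[-2,0,0],0,255],[[0,0,-4.5],0,150],[[0,0,-4.5],0,0]]'
python3 -m crank '[[[0,0,-4.5],0,0],[[0,0,-4.5],0,0],[[0,0,-3],0,0],[[0,0,0],0,0]]'
python3 - <<'E'
from h import *
need(w(-.07,0,.25))
for c in ["wrist","scene","side"]:
    p,d=get_image(c);W=cloud(d,c)
    cv2.imwrite(f"pics/{c}2.png",p[:,:,::-1])
    L=W[...,:2]-C; lx=L@ex; ly=L@ey
    m=(lx>-.215)&(lx<-.12)&(np.abs(ly)<.06)&(W[...,2]>.05)&(W[...,2]<.08)
    print(c,m.sum(), np.percentile(lx[m],[1,5,50,95]).round(4) if m.sum() else 0, np.percentile(ly[m],[1,50,99]).round(4) if m.sum() else 0)
    m=(lx>-.12)&(lx<-.03)&(np.abs(ly)<.06)&(W[...,2]>.14)&(W[...,2]<.18)
    print(' handle',m.sum(), np.percentile(lx[m],[2,50,98]).round(4), np.percentile(ly[m],[1,50,99]).round(4),np.percentile(W[...,2][m],[50,98]).round(4)) if m.sum() else 0
E
python3 -c "
import cv2,numpy as np
a=cv2.imread('pics/wrist2.png');b=cv2.imread('pics/side2.png')[120:330,140:420];cv2.imwrite('pics/m2.png',cv2.resize(np.hstack([a,cv2.resize(b,(560,420))]),(800,300)))"
```

```text
clock: 7.05
position: [0.5235, -0.1569, 0.123]
ee_rot: [-2.333, -2.1, 0.003]
force: [2.5, -0.6, 0.8]
width: 0.126
clock: 7.45
position: [0.5269, -0.1568, 0.2471]
ee_rot: [2.329, 2.101, 0.009]
force: [0.6, -0.5, -0.1]
width: 0.476
t 7.45 tcp [ 0.5269 -0.1568  0.2471] local [-0.2256 -0.0042] F [ 0.6 -0.5 -0.1] w 0.476 j [-0.38  0.34  0.77  1.78 -0.26  1.12  0.37]
yaw of tool y deg -5.89 need cm tool [15.56 -0.41 -0.28]
wrist 1092 [-0.1479 -0.1478 -0.1435 -0.1391] [-0.0438 -0.0006  0.0435]
scene 158 [-0.1477 -0.1474 -0.142  -0.1249] [-0.0485 -0.0082  0.0407]
 handle 208 [-0.0764 -0.0696 -0.0609] [-0.0454 -0.01    0.0397] [0.1644 0.1682]
side 113 [-0.154  -0.1531 -0.1494 -0.1395] [-0.0413  0.006   0.0467]
 handle 76 [-0.0807 -0.0754 -0.0659] [-0.0001  0.0276  0.0443] [0.1604 0.1657]
```

View pics/m2.png

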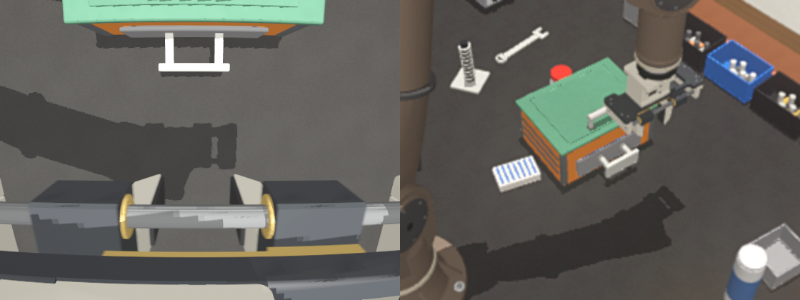

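The drawer panel is now flush with the box front (pull at about (195,67) in the wrist half; pull face at -0.148 local by depth). Next I rotate the jaws to lie across the handle bar.

```bash
python3 -m crank '[[[0,0,0],8.5,0],[[0,0,0],8.5,0],[[0,0,0],8.5,0],[[0,0,0],8.5,0],[[0,0,0],8.5,0]]'
python3 -m crank '[[[0,0,0],8.5,0],[[0,0,0],8.5,0],[[0,0,0],8.5,0],[[0,0,0],8.5,0],[[0,0,0],8.5,0]]'
python3 -m crank '[[[0,0,0],5,0],[[0,-4.5,0],0,0],[[0,-4.5,0],0,0],[[0,-4.5,0],0,0],[[0,-2,0],0,0]]'
python3 -m crank '[[[0,0,0],0,0]]'
python3 - <<'E'
from h import *
need(w(-.07,0,.25))
for c in ["wrist","scene"]:
    p,d=get_image(c);W=cloud(d,c)
    cv2.imwrite(f"pics/{c}3.png",p[:,:,::-1])
    L=W[...,:2]-C; lx=L@ex; ly=L@ey
    m=(lx>-.12)&(lx<-.03)&(np.abs(ly)<.06)&(W[...,2]>.14)&(W[...,2]<.18)
    print(c,' handle',m.sum(), np.percentile(lx[m],[2,50,98]).round(4), np.percentile(ly[m],[1,50,99]).round(4),np.percentile(W[...,2][m],[50,98]).round(4)) if m.sum() else 0
E
python3 -c "
import cv2,numpy as np
a=cv2.imread('pics/wrist3.png');b=cv2.imread('pics/scene3.png');cv2.imwrite('pics/m3.png',cv2.resize(np.hstack([a,cv2.resize(b,(560,420))]),(800,300)))"
```

```text
clock: 8.1
position: [0.5239, -0.1557, 0.2412]
ee_rot: [-2.939, -1.106, 0.004]
force: [-0.1, 0.5, -1.2]
width: 0.99
clock: 8.6
position: [0.524, -0.1557, 0.2412]
ee_rot: [-3.141, 0.035, 0.004]
force: [-0.7, -1.3, 0.0]
width: 0.998
clock: 9.1
position: [0.5402, 0.0032, 0.2407]
ee_rot: [-3.137, 0.154, 0.005]
force: [1.4, 0.2, -0.7]
width: 0.997
clock: 9.2
position: [0.5404, 0.0025, 0.2407]
ee_rot: [3.138, -0.152, -0.005]
force: [-0.8, 0.8, -0.3]
width: 0.996
t 9.2 tcp [0.5404 0.0025 0.2407] local [-0.0658 -0.0012] F [-0.8  0.8 -0.3] w 0.996 j [-0.93  0.5   1.23  1.82 -0.5   1.2  -1.21]
yaw of tool y deg -95.55 need cm tool [-0.12  0.42 -0.93]
wrist  handle 2833 [-0.0799 -0.0723 -0.065 ] [-0.0439 -0.0054  0.0387] [0.1642 0.1663]
scene  handle 208 [-0.0763 -0.0697 -0.061 ] [-0.0443 -0.0099  0.0403] [0.1638 0.1687]
```

View pics/m3.png

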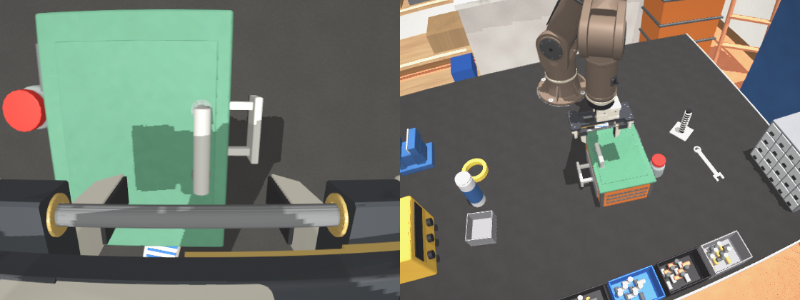

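The handle bar is at about (202,150) in the wrist half, between the open jaws, with its centre at local (-0.071, -0.002) and its top at 0.165, which agrees with the given sizes. Next I descend, keeping an eye on joint 3.

```bash
python3 -m crank '[[[0,0.6,3],0.4,0],[[0,0,3],0,0],[[0,0,0],0,0]]'
python3 - <<'E'
from h import *
need(w(-.0715,-.002,.138))
for c in ["wrist"]:
    p,d=get_image(c);W=cloud(d,c)
    cv2.imwrite(f"pics/{c}4.png",p[:,:,::-1])
    L=W[...,:2]-C; lx=L@ex; ly=L@ey
    m=(lx>-.11)&(lx<-.04)&(np.abs(ly)<.06)&(W[...,2]>.14)&(W[...,2]<.175)
    print(c,' handle',m.sum(), np.percentile(lx[m],[2,50,98]).round(4), np.percentile(ly[m],[1,50,99]).round(4),np.percentile(W[...,2][m],[50,98]).round(4)) if m.sum() else 0
E
```

```text
clock: 9.6
position: [0.5373, -0.0091, 0.1797]
ee_rot: [3.136, -0.178, -0.009]
force: [-0.5, 0.5, 0.3]
width: 1.001
t 9.6 tcp [ 0.5373 -0.0091  0.1797] local [-0.0776  0.0006] F [-0.5  0.5  0.3] w 1.001 j [-0.86  0.56  1.16  1.9  -0.58  1.08 -1.15]
yaw of tool y deg -96.49 need cm tool [ 0.28 -0.62  4.17]
wrist  handle 3865 [-0.0775 -0.0702 -0.0624] [-0.0456 -0.0174  0.0177] [0.1657 0.1677]
```

View pics/wrist4.png

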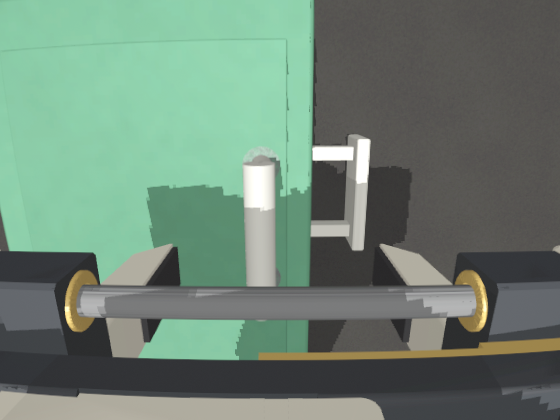

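The bar is at column 261 and the jaw middle at about 277, so a shift of roughly -7 mm in tool y agrees with the measured offset.

```bash
python3 -m crank '[[[0.2,-0.6,1.5],-0.4,0],[[0,0,0],0,0],[[0,0,0],0,0]]'
python3 - <<'E'
from h import *
need(w(-.0705,-.002,.138))
p,d=get_image("wrist");cv2.imwrite("pics/wrist5.png",p[:,:,::-1])
W=cloud(d,"wrist")
L=W[...,:2]-C; lx=L@ex; ly=L@ey
m=(lx>-.1)&(lx<-.05)&(np.abs(ly)<.06)&(W[...,2]>.14)&(W[...,2]<.175)
print(' handle',m.sum(), np.percentile(lx[m],[2,50,98]).round(4), np.percentile(ly[m],[1,50,99]).round(4),np.percentile(W[...,2][m],[50,98]).round(4)) if m.sum() else 0
E
```

```text
clock: 9.95
position: [0.543, -0.0021, 0.1681]
ee_rot: [3.137, -0.161, 0.0]
force: [-0.6, 1.1, 0.1]
width: 1.003
t 9.95 tcp [ 0.543  -0.0021  0.1681] local [-0.07   -0.0042] F [-0.6  1.1  0.1] w 1.003 j [-0.85  0.57  1.14  1.91 -0.6   1.06 -1.13]
yaw of tool y deg -95.89 need cm tool [-0.22  0.05  3.01]
 handle 4266 [-0.0774 -0.0699 -0.0624] [-0.0445 -0.0166  0.039 ] [0.164 0.166]
```

View pics/wrist5.png

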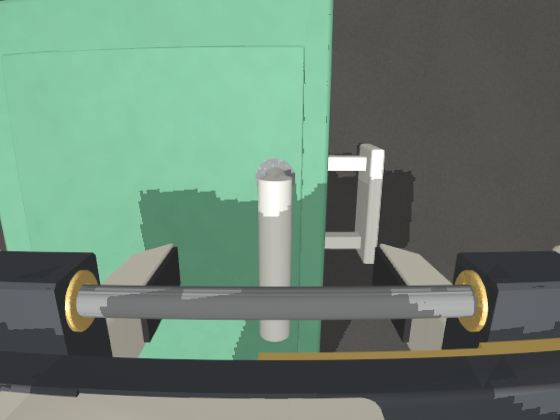

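The bar (column 275) is now centred between the jaws (277). I descend and close gently.

```bash
python3 -m crank '[[[-0.2,0,1.5],0,0],[[0,0,1.5],0,0],[[0,0,0],0,0],[[0,0,0],0,0]]'
python3 -c "
from h import *
need(w(-.070,-.002,.138))"
```

```text
clock: 10.4
position: [0.5403, -0.0021, 0.1372]
ee_rot: [3.137, -0.163, -0.002]
force: [0.1, -0.7, 0.5]
width: 1.002
t 10.4 tcp [ 0.5403 -0.0021  0.1372] local [-0.0703 -0.0015] F [ 0.1 -0.7  0.5] w 1.002 j [-0.82  0.6   1.1   1.94 -0.64  1.   -1.1 ]
yaw of tool y deg -95.93 need cm tool [ 0.05 -0.03 -0.08]
```

```bash
python3 -m crank '[[[0,0,0],0,255],[[0,0,0],0,255],[[0,0,0],0,255],[[0,0,0],0,255],[[0,0,0],0,255]]' 20
python3 -m crank '[[[0,0,0],0,255],[[0,0,0],0,255],[[0,0,0],0,255],[[0,0,0],0,255],[[0,0,0],0,255]]' 20
python3 -m crank '[[[0,0,0],0,255],[[0,0,0],0,255],[[0,0,0],0,255]]' 40
python3 -c "
from h import *
need(w(-.070,-.002,.138))"
```

```text
clock: 10.9
position: [0.5408, -0.0019, 0.1379]
ee_rot: [-3.137, 0.162, -0.0]
force: [0.5, 0.6, 0.5]
width: 0.614
clock: 11.4
position: [0.5407, -0.0017, 0.1377]
ee_rot: [-3.137, 0.162, 0.0]
force: [0.6, 12.4, -0.4]
width: 0.174
clock: 11.7
position: [0.5408, -0.0012, 0.1377]
ee_rot: [-3.137, 0.161, 0.0]
force: [-0.3, 4.6, 1.1]
width: 0.162
t 11.7 tcp [ 0.5408 -0.0012  0.1377] local [-0.0694 -0.002 ] F [-0.3  4.6  1.1] w 0.162 j [-0.83  0.6   1.1   1.94 -0.64  1.   -1.1 ]
yaw of tool y deg -95.88 need cm tool [ 0.    0.06 -0.03]
```

Width 0.162 is about 15 mm, so the 16 mm bar is held. Next I lift slowly along the hinge arc.

```bash
python3 -m crank '[[[0,-0.05,-0.2],0,255],[[0,0,0],0,255]]' 45
python3 -m crank '[[[0,-0.05,-0.2],0,255],[[0,0,0],0,255]]' 
python3 -m crank '[[[0,-0.05,-0.2],0,255],[[0,0,0],0,255]]' 
python3 -c "
from h import *
need(w(-.070,-.002,.138))"
```

```text
clock: 11.9
position: [0.5408, -0.0008, 0.1392]
ee_rot: [3.137, -0.161, -0.0]
force: [3.7, 3.6, -9.9]
width: 0.162
clock: 12.1
position: [0.5408, -0.0002, 0.1412]
ee_rot: [-3.137, 0.161, 0.001]
force: [2.5, 4.7, -8.4]
width: 0.162
clock: 12.3
position: [0.5409, 0.0004, 0.1433]
ee_rot: [-3.137, 0.16, 0.0]
force: [2.9, 6.0, -6.4]
width: 0.162
t 12.3 tcp [5.409e-01 4.000e-04 1.433e-01] local [-0.0678 -0.002 ] F [ 2.9  6.  -6.4] w 0.162 j [-0.83  0.6   1.1   1.94 -0.64  1.01 -1.11]
yaw of tool y deg -95.86 need cm tool [0.   0.22 0.53]
```

```bash
python3 -m crank '[[[0,-0.06,-0.2],0,255],[[0,-0.06,-0.2],0,255],[[0,0,0],0,255]]' 
python3 -m crank '[[[0,-0.08,-0.3],0,255],[[0,-0.08,-0.3],0,255],[[0,0,0],0,255]]'
python3 - <<'E'
from h import *
need(w(-.070,-.002,.138))
p,d=get_image("scene");cv2.imwrite("pics/scene6.png",p[:,:,::-1])
p,d=get_image("side");cv2.imwrite("pics/side6.png",p[:,:,::-1])
E
python3 -c "
import cv2,numpy as np
a=cv2.imread('pics/scene6.png')[150:300,180:380];b=cv2.imread('pics/side6.png')[120:270,200:400];cv2.imwrite('pics/m6.png',cv2.resize(np.hstack([a,b]),(800,300)))"
```

```text
clock: 12.6
position: [0.5411, 0.0017, 0.1474]
ee_rot: [-3.137, 0.16, 0.0]
force: [2.7, 6.2, -5.1]
width: 0.16
clock: 12.9
position: [0.5413, 0.0038, 0.1534]
ee_rot: [-3.137, 0.159, 0.001]
force: [1.7, 7.6, -6.6]
width: 0.157
t 12.9 tcp [0.5413 0.0038 0.1534] local [-0.0643 -0.0019] F [ 1.7  7.6 -6.6] w 0.157 j [-0.85  0.59  1.12  1.93 -0.62  1.03 -1.13]
yaw of tool y deg -95.82 need cm tool [0.01 0.57 1.54]
```

View pics/m6.png

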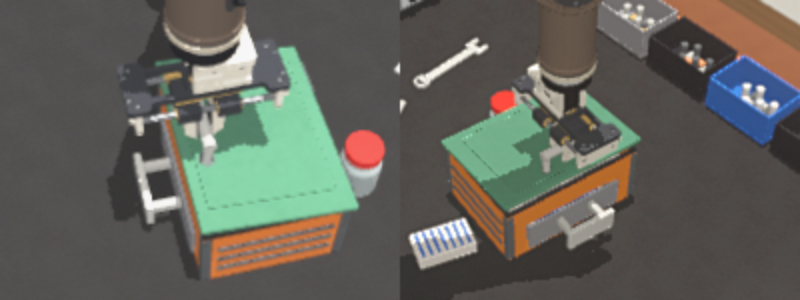

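```bash
cat >> h.py <<'E'
def lid():
    H=C+.095*ex
    for c in ["scene","side"]:
        p,d=get_image(c);W=cloud(d,c)
        g=(p[...,1].astype(int)>p[...,0]+20)&(p[...,1].astype(int)>p[...,2]+12)
        lx=(W[...,:2]-C)@ex; ly=(W[...,:2]-C)@ey
        m=g&(lx>-.12)&(lx<.1)&(np.abs(ly)<.13)&(W[...,2]>.115)&(W[...,2]<.2)
        x=lx[m]-.095;z=W[...,2][m]
        A=np.c_[x,np.ones_like(x)];k=np.ones(len(x),bool)
        for _ in range(4):
            s,*_r=np.linalg.lstsq(A[k],z[k],rcond=None);k=np.abs(z-A@s)<.004
        th=-np.arctan(s[0]);print(c,'n',k.sum(),'theta',th.round(4),'z@hinge',s[1].round(4),'gap mm',(195*np.sin(th)+3*(np.cos(th)-1)).round(1))
E
python3 -c "
from h import *
lid()"
```

```text
scene n 3941 theta 0.0931 z@hinge 0.1262 gap mm 18.1
side n 1609 theta 0.0894 z@hinge 0.1229 gap mm 17.4
```

The lid lifts with the handle: θ is about 0.09 rad, against 0.097 expected from the handle's rise. I continue to about 4 cm of gap.

```bash
python3 -m crank '[[[0,-0.14,-0.3],0,255],[[0,-0.14,-0.3],0,255],[[0,-0.14,-0.3],0,255],[[0,0,0],0,255]]' 
python3 -m crank '[[[0,-0.15,-0.3],0,255],[[0,-0.15,-0.3],0,255],[[0,-0.1,-0.2],0,255],[[0,0,0],0,255],[[0,0,0],0,255]]' 
python3 -c "
from h import *
need(w(-.0563,-.002,.1702))
lid()"
```

```text
clock: 13.5
position: [0.5417, 0.0074, 0.1623]
ee_rot: [-3.137, 0.16, 0.0]
force: [2.9, 5.1, -8.8]
width: 0.161
clock: 14.0
position: [0.542, 0.011, 0.1702]
ee_rot: [3.137, -0.161, -0.0]
force: [3.7, 3.9, -7.9]
width: 0.16
t 14.0 tcp [0.542  0.011  0.1702] local [-0.0571 -0.0019] F [ 3.7  3.9 -7.9] w 0.16 j [-0.88  0.57  1.14  1.9  -0.6   1.06 -1.16]
yaw of tool y deg -95.87 need cm tool [ 0.01 -0.08 -0.  ]
scene n 3766 theta 0.195 z@hinge 0.1267 gap mm 37.7
side n 1518 theta 0.1875 z@hinge 0.1235 gap mm 36.3
```

```bash
python3 -m crank '[[[0,-0.08,-0.15],0,255],[[0,0,0],0,255],[[0,0,0],0,255],[[0,0,0],0,255],[[0,0,0],0,255]]'
python3 - <<'E'
from h import *
need(w(-.0563,-.002,.1702))
lid()
for c in ["scene","side","wrist"]:
    p,d=get_image(c);cv2.imwrite(f"pics/{c}7.png",p[:,:,::-1])
    if c!="wrist":
        W=cloud(d,c);L=W[...,:2]-C; lx=L@ex; ly=L@ey
        m=(lx>-.215)&(lx<-.11)&(np.abs(ly)<.06)&(W[...,2]>.045)&(W[...,2]<.075)
        print(c,'pull',np.percentile(lx[m],[1,5]).round(4))
        for n in ["bolt_jar","spare_cassette","spring_post","spray_can","tape_roll","wrench","bolt_bin"]:
            print(n,[(np.round(r["location"],3).tolist(),round(r["score"],2)) for r in look_for(n,c)[:1]])
a,b,e=[cv2.imread(f'pics/{c}7.png') for c in ["scene","side","wrist"]]
cv2.imwrite('pics/m7.png',cv2.resize(np.vstack([np.hstack([a,b]),np.hstack([e,cv2.resize(b[120:270,200:400],(560,420))])]),(800,600)))
E
```

```text
clock: 14.6
position: [0.5421, 0.0117, 0.1718]
ee_rot: [3.137, -0.161, -0.0]
force: [2.9, 4.1, -7.2]
width: 0.162
t 14.6 tcp [0.5421 0.0117 0.1718] local [-0.0564 -0.0019] F [ 2.9  4.1 -7.2] w 0.162 j [-0.88  0.57  1.15  1.9  -0.6   1.06 -1.16]
yaw of tool y deg -95.88 need cm tool [ 0.01 -0.01  0.16]
scene n 3787 theta 0.2027 z@hinge 0.1268 gap mm 39.2
side n 1512 theta 0.1992 z@hinge 0.1234 gap mm 38.5
scene pull [-0.1476 -0.1474]
bolt_jar [([0.609, 0.214, 0.082], 0.88)]
spare_cassette []
spring_post [([0.448, 0.414, 0.005], 0.75)]
spray_can [([0.516, -0.461, 0.124], 0.75)]
tape_roll [([0.356, -0.448, 0.022], 0.86)]
wrench [([0.648, 0.443, 0.005], 0.63)]
bolt_bin [([0.618, -0.468, 0.016], 0.59)]
side pull [-0.1545 -0.1532]
bolt_jar [([0.495, 0.006, 0.106], 0.43)]
spare_cassette [([0.34, 0.076, 0.028], 0.85)]
spring_post [([0.436, 0.412, 0.002], 0.74)]
spray_can [([0.472, -0.477, 0.129], 0.61)]
tape_roll [([0.356, -0.464, 0.019], 0.8)]
wrench [([0.63, 0.44, 0.006], 0.69)]
bolt_bin [([0.639, -0.475, 0.014], 0.98)]
```

View pics/m7.png

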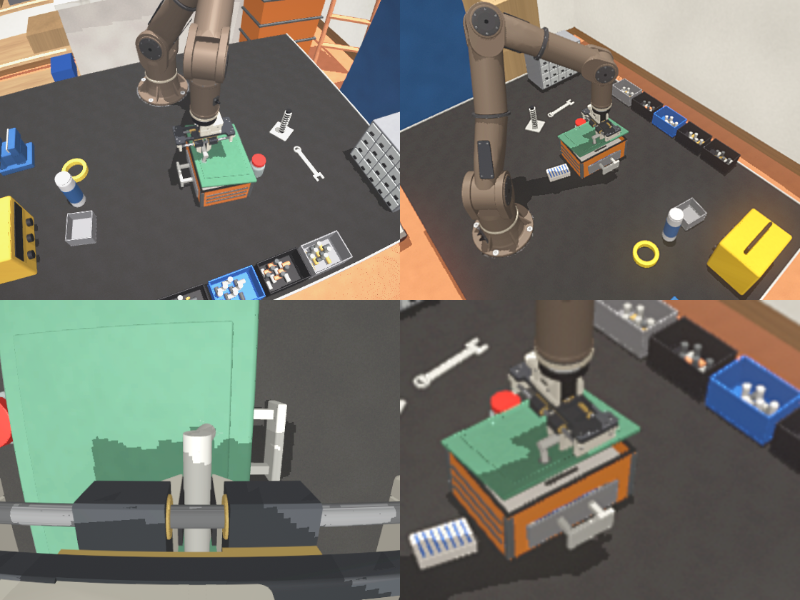

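The lid is open along its front edge and the gripper holds the bar at (197,490). The drawer panel sits flush at about (572,520), and the bystanders are in place. I hand the job in.

```bash
python3 -c "
from cell import workorder
print(workorder.sign_off())"
```

```text
the job is handed in; nothing more can be done
None
```

The drawer is shut, and the gripper is holding the green lid open by its handle at roughly 4 cm. I handed the job in at about 15 s on the clock, with no verdict reported.

- **Drawer:** I pushed it shut first with the closed fingers, until it stopped moving at about 19 N. The panel looks flush with the box front. The pull's face measures 148 mm in front of the box centre (scene camera) or 154 mm (side camera), against about 149 mm expected when shut. I read the difference as camera calibration error.
- **Lid:** I gripped the bar at 45 N, set the lid free in 2 mm steps, and raised it slowly along its hinge arc. The highest pull I read while breaking the gasket was about 10 N, sampled between steps, so the true peak may have been higher.
- **Gap:** The cameras put the front-edge gap at 38.5–39 mm, while the handle's rise implies about 41 mm.
- **Holding force:** The pull on the gripper is about 7 N downwards, more than the lid's 2 N. I put the extra down to the bar turning in the grip.
- **Everything else:** The other items look unmoved in the pictures. In the last check, the scene camera's network missed the spare cassette, which is partly hidden there. The side camera did find it, but reported the bolt jar at a clearly wrong, low-score position. The scene camera found the jar where it was at the start.

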